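Ready the drill for binding screws

TASK

Get the cordless drill in the bench holder ready for driving binding screws: tighten the keyless chuck on its bit by turning the ribbed sleeve as far as it will go, and set the clutch by turning the collar behind it until its one long bar mark stands under the arrowhead on top of the housing, clicked in. Leave the other things on the bench where they are.

Things in the scene. Friction and masses are not known exactly. Their poses are not given: they have to be found in the camera images.
- drill: Cordless pistol drill standing upright, its battery foot held in a steel bench holder (plate 190 x 112 mm) screwed down: it does not move. Origin on the bench under the battery's middle; x along the level spindle towards chuck and bit, z up. Spindle axis 195 mm above the bench. Battery, handle and trigger lie between x -65 and 65 mm; under collar and chuck it is free down to the bench.
- clutch_grip (a point): On the spindle axis at the middle of the black clutch collar (50 mm diameter, 24 mm wide), drill x = 100 mm. Fixed to the drill, with its axes. Behind the collar the housing starts at 23.5 mm radius (x 86 mm) and grows to 31.5 mm (x 45 mm and back, to x -66 mm).
- chuck_grip (a point): On the spindle axis at the middle of the black, ribbed chuck sleeve (42 mm diameter, 32 mm wide), drill x = 136 mm. Fixed to the drill, with its axes. A tapered nose ends at x 159 mm, the 7 mm thick bit at x 228 mm.
- clutch (a joint): Collar angle, rad; grows as the collar's top moves to the drill's -y (anticlockwise seen from the bit). Sprung clicks (about 0.2 N m to leave one) every 0.349 (20 deg), 0 to 5.236, each with a white mark: the long bar (23 mm, the collar's whole width) is at 3.142, the rest are 7 mm ticks. Starts 4 to 6 clicks below the bar, which is then round on the drill's +y side, 80 to 120 deg from the top.
- chuck (a joint): Chuck sleeve angle, rad; grows as the sleeve's top moves to the drill's +y (clockwise seen from the bit), which tightens it. Rubs with about 0.06 N m; stops hard at 1.2, where the jaws are tight on the bit. Starts slack, 0.6 to 1.1 rad short of the stop.
- glue: Bystander: white glue bottle, 52 mm in diameter, 130 mm tall, standing; origin under its base.
- screw_tray: Bystander: grey tray of screws, 130 x 90 x 30 mm; origin under its middle.
- screwdriver: Bystander: screwdriver lying down, 210 mm long along its x, handle to -x, 26 mm thick; origin on the bench under its middle.
- spanner: Bystander: spanner lying down, 180 mm long along its x, about 20 mm thick; origin on the bench under its middle.
- arrow (a point): White arrowhead printed on top of the housing just behind the collar, pointing at the collar (drill x 87 mm, 24 mm above the spindle axis). The clutch setting is the collar mark that stands under it.

How it is judged:
By the outcome, as a careful person would: the job done as asked, in the order asked, and still so for the second after the job is handed in, with the robot touching nothing.
It also fails if it takes over 58 s, if anything falls off the work surface, if the arm or the gripper's body presses on something with over 40 N, if the wrist force passes 120 N, or if a joint passes its speed limit or range.

ROBOT

A 6-joint arm with a two-finger parallel gripper is mounted at the origin on the work surface. World frame = base frame: x ahead of the robot, y to its left, z up, the work surface at z = 0. Lengths are in m, angles in rad, forces in N, time in s.
With the tool pointing down it reaches from about 0.25 to 0.85 m from the base axis. Payload 12.5 kg.
Tool frame: the origin (TCP) lies midway between the tips of the shut fingers; the grasp point (between the pads) lies r.grip_point_offset behind it (r.grip_point_offset is the distance from the TCP to the grasp point, in m); z points along the fingers, y is the line along which they close (so a half turn about z gives the same grasp; the last joint's range is limited). The gripper opens to 93 mm and grips with 3 to 60 N. Pads are 15 mm wide; open, the fingers measure 128 mm over their backs; the gripper's body (75 mm by 188 mm) begins 65 mm behind the grasp point.
Start: joints at [-0.085, 0.351, 1.652, -0, 1.139, -0.085], TCP at [0.55, 0, 0.219] pointing down, gripper open.
Joint ranges: [-2.75, 2.75], [-0.79, 2.1], [0.01, 2.65], [-1.57, 4.71], [0.07, 3.14], [-2.87, 2.87]. Speed limits (rad/s): [2.22, 2.22, 2.79, 3.14, 3.14, 3.14].

INTERFACE

Orientations are given as a rotation vector (axis times angle).
In Python, from workcell import readout, cams, r gives the robot as it stands.
- The arm moves only by the tool apply_moves, never from a script. Its argument "deltas" is a list of rows, each an object with "gripper": the opening, from -1 (shut) to 1 (fully open); "translation": the shift along the world's x, y, z in mm, a list of three; "yaw": the turn about the world's z in rad. In form: [{"gripper": gripper, "translation": [tx, ty, tz], "yaw": yaw}, ...]. A call has 1 to 12 rows; each row shifts and turns the commanded pose from where the row before left it; what a row does not reach is not made up. A row lasts 1/12 s, in which the tool goes at most 41.7 mm and 7.16 degrees, less where a joint would pass 70% of its speed; a pose out of reach is approached as far as the arm can. A call with a gripper value outside its range is refused whole. The fingers move at their own pace and stop on an object; the grip force is fixed at half the most. Time passes only in rows, so rows that do not move let the fingers close. It gives the time, the measured TCP pose, the force, the opening and the grip force at its end, in the units of the state.
- readout.sense(): the state, without advancing time (a new reading comes with each control period).
- cams.read_camera(name): name is "scene" or "side" or "wrist"; returns a dict with "image" (400x640x3 uint8, red, green, blue), "fx", "fy", "cx", "cy" (pixels), "extrinsics" (4x4, takes a point from world to camera coordinates); the wrist camera has in their place "mount" (4x4, takes a point from camera to tool coordinates, whose origin is the TCP and whose axes are the flange's). Camera axes: x right, y down, z forward; pixel columns grow to the right and rows downward; lengths in m; the calibration is good to about 2 mm. The wrist camera is an equidistant fisheye: a pixel r from the principal point sees the ray r / f radians off the axis. A picture is of the moment at which its call begins: read the wrist's pose just before it. There is no depth.
- r.close_job(): hands the job in; it is judged then, once.
The state is a dict: "time_s": time; "joints": joint angles; "qvel": joint speeds; "joint_torque": joint torques, N m; "position": TCP position; "tool_rot": TCP orientation; "contact_force": force on the tool from outside, world axes, zero at the start; "moment": the same for the moment, N m; "opening": opening from 0.0 (shut) to 1.0 (fully open); "grasp_force": force on a finger pad.
Only numpy, scipy, OpenCV 4.12 (cv2) and the standard library are available. Lean on these libraries where they do the work, as an engineer would, in place of code of your own. Each camera call takes 0.05 s, during which the arm holds its last target. There are 200 camera calls.

## Working session

There is one attempt and no reset: what is moved stays moved. The work goes in short steps, Python scripts to look and compute and a tool call to move; the robot and the scene stay as the last step left them, time stands still between calls to the robot, and variables do not carry over. Pictures are saved under pics/ and viewed, at most 10 in all, crops included, and the job is handed in when it is done.

Besides the shell and the picture viewer there is one more tool, called after "Call:" as name(argument=value, ...), one argument or row to a line, values as JSON. apply_moves: Moves the arm, as the interface text tells. Its arguments: {"type":"object","properties":{"deltas":{"type":"array","items":{"type":"object","properties":{"gripper":{"type":"number"},"translation":{"type":"array","items":{"type":"number"}},"yaw":{"type":"number"}}}}},"required":["deltas"]}

```bash
mkdir -p pics; ls; python3 - <<'E'
from workcell import readout,cams,r
import cv2,numpy as np
s=readout.sense();print({k:np.round(v,3) for k,v in s.items()}, r.grip_point_offset)
for n in ("scene","side"):
    c=cams.read_camera(n);cv2.imwrite(f"pics/{n}0.png",c["image"][:,:,::-1]);np.savez(f"{n}0.npz",**c)
    print(n,c["fx"],c["cx"],c["cy"],np.round(c["extrinsics"],3).tolist())
c=cams.read_camera("wrist");cv2.imwrite("pics/wrist0.png",c["image"][:,:,::-1]);print(c["fx"],c["cx"],c["cy"],np.round(c["mount"],3).tolist())
E
```

```text
pics
{'time_s': np.float64(0.0), 'joints': array([-8.500e-02,  3.510e-01,  1.652e+00, -1.000e-03,  1.140e+00,
       -8.500e-02]), 'qvel': array([-0.001,  0.001,  0.001, -0.   ,  0.001,  0.002]), 'joint_torque': array([  1.566, -48.151, -27.878,   0.936,  -0.362,   0.163]), 'position': array([ 0.55 , -0.   ,  0.218]), 'tool_rot': array([-2.221e+00, -2.222e+00,  2.000e-03]), 'contact_force': array([-0.028, -0.703,  0.272]), 'moment': array([ 0.028, -0.02 , -0.023]), 'grasp_force': np.float64(2.02), 'opening': np.float64(0.999)} 0.0188
scene 385.2713502237258 324.49932735912836 198.15193544721927 [[0.023, 1.0, 0.006, -0.012], [0.767, -0.014, -0.641, -0.312], [-0.641, 0.019, -0.768, 1.478], [0.0, 0.0, 0.0, 1.0]]
side 430.54690299681823 319.2804021134528 201.41423861911284 [[0.825, -0.565, -0.001, -0.443], [-0.291, -0.423, -0.858, 0.269], [0.484, 0.708, -0.513, 0.962], [0.0, 0.0, 0.0, 1.0]]
309.70691628693146 316.3240342587737 197.76415290837494 [[-0.001, -0.964, -0.265, 0.074], [1.0, -0.001, 0.0, 0.0], [-0.001, -0.265, 0.964, -0.167], [0.0, 0.0, 0.0, 1.0]]
```

View pics/scene0.png

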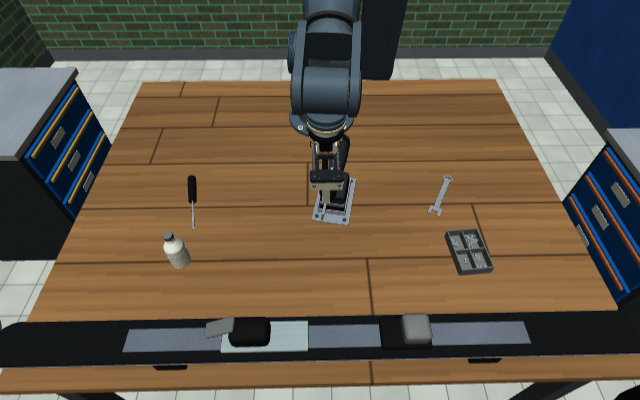

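View pics/side0.png

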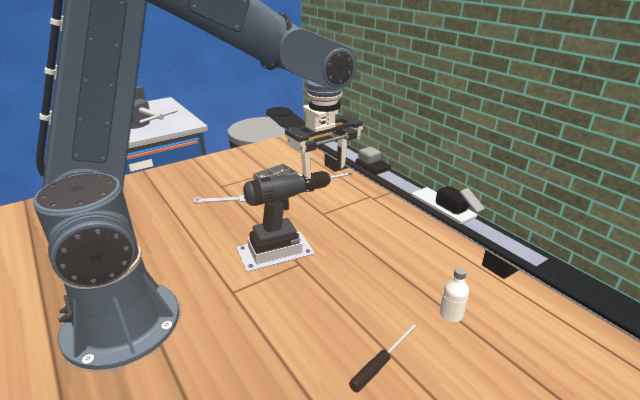

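View pics/wrist0.png

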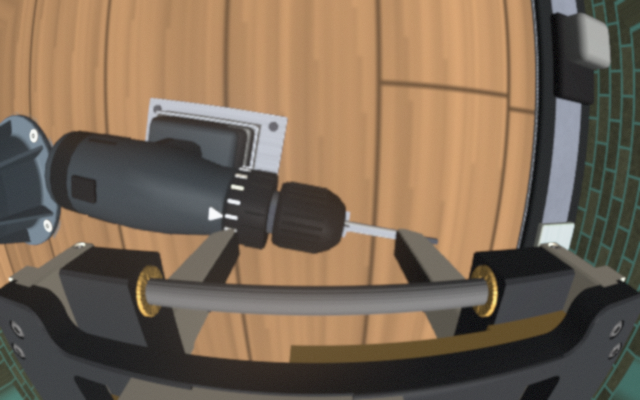

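```bash
python3 - <<'E'
import cv2
a=cv2.imread("pics/side0.png")[150:280,180:380]; b=cv2.imread("pics/scene0.png")[110:240,270:400]
a=cv2.resize(a,(800,520),interpolation=cv2.INTER_CUBIC);cv2.imwrite("pics/sidecrop.png",a)
E
```

```text
(no output)
```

View pics/sidecrop.png

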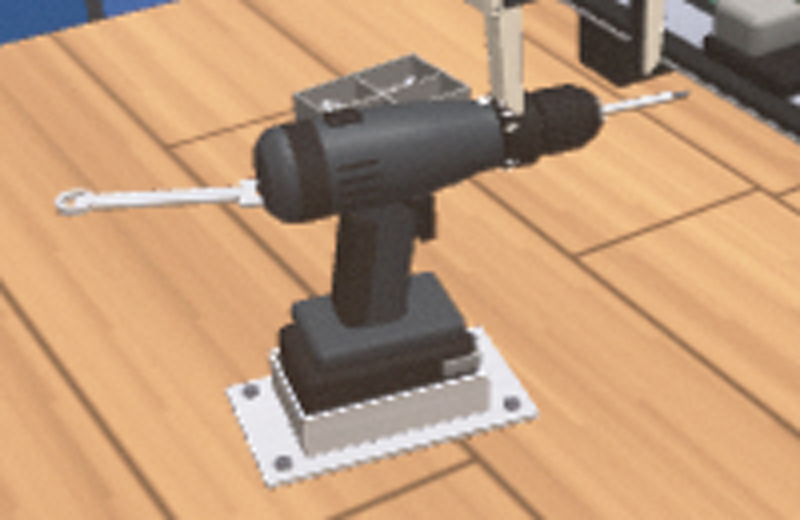

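```bash
cat > h.py <<'E'
import numpy as np,cv2
from scipy.spatial.transform import Rotation as R
from workcell import readout,cams,r
def shot(n,name=None):
    s=readout.sense(); c=cams.read_camera(n)
    if n=="wrist":
        T=np.eye(4);T[:3,:3]=R.from_rotvec(s["tool_rot"]).as_matrix();T[:3,3]=s["position"];c["c2w"]=T@c["mount"]
    else: c["c2w"]=np.linalg.inv(c["extrinsics"])
    c["n"]=n
    if name: cv2.imwrite(f"pics/{name}.png",c["image"][:,:,::-1])
    return c
def ray(c,u,v):
    x=(u-c["cx"])/c["fx"];y=(v-c["cy"])/c["fy"]
    if c["n"]=="wrist":
        t=np.hypot(x,y);k=np.sin(t)/max(t,1e-9);d=np.array([x*k,y*k,np.cos(t)])
    else: d=np.array([x,y,1.])
    d=c["c2w"][:3,:3]@d; return c["c2w"][:3,3],d/np.linalg.norm(d)
def plane(c,u,v,z): o,d=ray(c,u,v); return o+d*(z-o[2])/d[2]
def tri(*q):
    A=0;b=0
    for c,u,v in q:
        o,d=ray(c,u,v);P=np.eye(3)-np.outer(d,d);A=A+P;b=b+P@o
    p=np.linalg.solve(A,b); return p,[np.linalg.norm(np.cross(p-ray(*x)[0],ray(*x)[1])) for x in q]
E
python3 - <<'E'
from h import *
w=shot("wrist");s=shot("side")
print("tip",tri((w,437,240),(s,351.5,173.3)),plane(w,437,240,.195))
a=plane(w,221,214,.219);print("arrow",a)
t=plane(w,437,240,.195);d=(t-a)[:2];print(np.linalg.norm(d),np.arctan2(d[1],d[0]))
# plate corners, wrist
for p in [(150,99),(287,117)]: print("plate w",plane(w,*p,.004))
for p in [(268,487),(538,413),(228,385)]: print("plate s",plane(s,180+p[0]/4,150+p[1]/4,.004))
print(w["c2w"][:3,3])
E
```

```text
tip (array([ 0.63586328, -0.01092735,  0.19248322]), [np.float64(0.00032744524027401216), np.float64(0.00032744524027404783)]) [ 0.63507668 -0.01000194  0.195     ]
arrow [0.49408926 0.01777    0.219     ]
0.14369667133657785 -0.1944916229510103
plate w [0.32714431 0.10568262 0.004     ]
plate w [0.5140954  0.07068315 0.004     ]
plate s [ 0.30715209 -0.00845736  0.004     ]
plate s [ 0.49246643 -0.04249942  0.004     ]
plate s [0.33258583 0.10548262 0.004     ]
[0.55003157 0.07358991 0.38567013]
```

Call:
apply_moves(
  deltas=[
    {"gripper": 1, "translation": [0, 0, 30], "yaw": 0},
    {"gripper": 1, "translation": [0, 0, 30], "yaw": 0},
    {"gripper": 0.5, "translation": [-2, 2, 0], "yaw": 0.12},
    {"gripper": 0.5, "translation": [-2, 2, 0], "yaw": 0.12},
    {"gripper": 0.5, "translation": [-2, 2, 0], "yaw": 0.12},
    {"gripper": 0.5, "translation": [0, 0, 0], "yaw": 0.12},
    {"gripper": 0.5, "translation": [0, 0, 0], "yaw": 0.12},
    {"gripper": 0.5, "translation": [0, 0, 0], "yaw": 0.12},
    {"gripper": 0.5, "translation": [0, 0, 0], "yaw": 0.12},
    {"gripper": 0.5, "translation": [0, 0, 0], "yaw": 0.12},
    {"gripper": 0.5, "translation": [0, 0, 0], "yaw": 0.12},
    {"gripper": 0.5, "translation": [0, 0, 0], "yaw": 0.12},
  ],
)

```text
time_s: 1.25
position: [0.544, 0.0065, 0.2782]
tool_rot: [-0.57, -3.089, -0.001]
contact_force: [1.8, 2.8, -2.6]
opening: 0.75
grasp_force: 0.0
```

Call:
apply_moves(
  deltas=[
    {"gripper": 0.5, "translation": [0, 0, 0], "yaw": 0.12},
    {"gripper": 0.5, "translation": [0, 0, 0], "yaw": 0.064},
    {"gripper": 0.5, "translation": [0, 0, 0], "yaw": 0},
    {"gripper": 0.5, "translation": [0, 0, 0], "yaw": 0},
  ],
)

```text
time_s: 1.58
position: [0.5439, 0.0063, 0.2783]
tool_rot: [-0.297, -3.127, -0.001]
contact_force: [0.5, 2.6, -3.3]
opening: 0.75
grasp_force: 0.0
```

```bash
python3 - <<'E'
from h import *
w=shot("wrist","w1");s=readout.sense();print(s["contact_force"],s["moment"],s["joints"])
shot("scene","s1")
E
```

```text
[ 1.17388318  3.27021162 -2.65691262] [ 0.65319726 -0.37988778 -0.17699797] [-7.42958661e-02  2.84442361e-01  1.59167563e+00  4.33634592e-04
  1.26568272e+00 -1.45580277e+00]
```

View pics/w1.png

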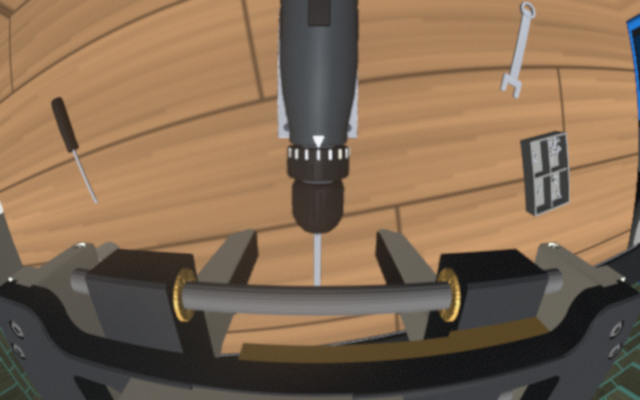

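Call:
apply_moves(
  deltas=[
    {"gripper": 0.5, "translation": [0, 0, -30], "yaw": 0},
    {"gripper": 0.5, "translation": [0, 0, -30], "yaw": 0},
    {"gripper": 0.5, "translation": [0, 0, -32], "yaw": 0},
    {"gripper": 0.5, "translation": [-1, -6, 0], "yaw": 0},
    {"gripper": 0.5, "translation": [-1, -5, 0], "yaw": 0},
    {"gripper": 0.5, "translation": [0, 0, 0], "yaw": 0},
    {"gripper": 0.5, "translation": [0, 0, 0], "yaw": 0},
  ],
)

```text
time_s: 2.27
position: [0.5429, -0.0054, 0.1884]
tool_rot: [0.295, 3.125, 0.0]
contact_force: [1.3, 3.5, -3.3]
opening: 0.748
grasp_force: 0.0
```

Call:
apply_moves(
  deltas=[
    {"gripper": 0.5, "translation": [-0.2, -1, 0], "yaw": 0},
    {"gripper": 0.5, "translation": [-0.2, -1, 0], "yaw": 0},
    {"gripper": 0.5, "translation": [-0.2, -1, 0], "yaw": 0},
    {"gripper": 0.5, "translation": [0, 0, 0], "yaw": 0},
  ],
)

```text
time_s: 2.6
position: [0.5423, -0.0067, 0.1879]
tool_rot: [0.294, 3.125, 0.004]
contact_force: [2.7, 13.5, -0.1]
opening: 0.752
grasp_force: 4.7
```

Call:
apply_moves(
  deltas=[
    {"gripper": 0.5, "translation": [-0.2, -1, 0], "yaw": 0},
    {"gripper": 0.5, "translation": [0, 0, -2], "yaw": 0},
    {"gripper": 0.5, "translation": [0, 0, -2], "yaw": 0},
    {"gripper": 0.5, "translation": [0, 0, -2], "yaw": 0},
  ],
)

```text
time_s: 2.93
position: [0.5423, -0.0068, 0.182]
tool_rot: [0.293, 3.125, 0.006]
contact_force: [2.5, 18.2, 1.0]
opening: 0.753
grasp_force: 7.5
```

Call:
apply_moves(
  deltas=[
    {"gripper": 0.5, "translation": [0, 0, -2], "yaw": 0},
    {"gripper": 0.5, "translation": [0, 0, -2], "yaw": 0},
    {"gripper": 0.5, "translation": [0, 0, -2], "yaw": 0},
  ],
)

```text
time_s: 3.18
position: [0.5423, -0.0068, 0.176]
tool_rot: [0.293, 3.125, 0.006]
contact_force: [3.3, 18.4, 0.3]
opening: 0.754
grasp_force: 7.7
```

```bash
python3 - <<'E'
from h import *
w=shot("wrist","w2");s=readout.sense();print(s["contact_force"],s["moment"],s["position"])
shot("side","s2")
a=w["image"][100:260,230:410,::-1];cv2.imwrite("pics/w2c.png",cv2.resize(a,None,fx=4,fy=3.5,interpolation=cv2.INTER_CUBIC))
E
```

```text
[ 5.17617503 18.26045349 -1.82995916] [ 3.18532195 -1.06906502 -0.16665916] [ 0.54230352 -0.00675356  0.17561051]
```

View pics/w2c.png

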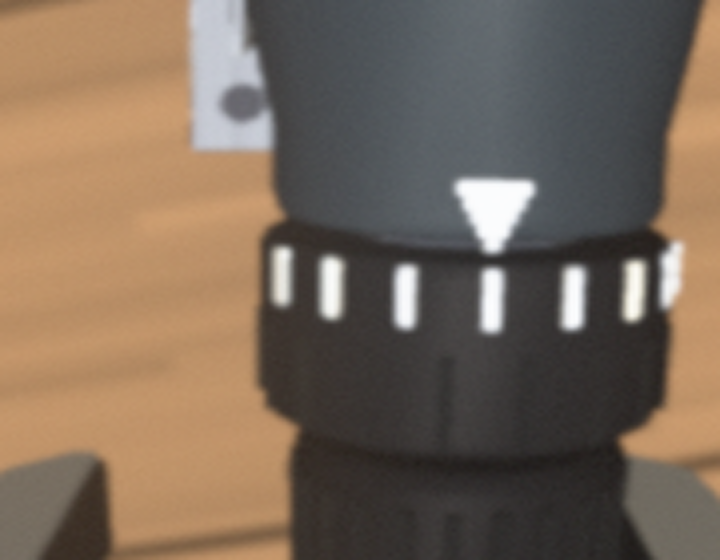

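Call:
apply_moves(
  deltas=[
    {"gripper": 0.5, "translation": [0, 0, -2], "yaw": 0},
    {"gripper": 0.5, "translation": [0, 0, -2], "yaw": 0},
  ],
)

```text
time_s: 3.45
position: [0.5424, -0.0068, 0.172]
tool_rot: [0.293, 3.125, 0.006]
contact_force: [3.6, 19.0, 0.5]
opening: 0.754
grasp_force: 7.8
```

Call:
apply_moves(
  deltas=[
    {"gripper": 0.5, "translation": [0, 0, -2], "yaw": 0},
    {"gripper": 0.5, "translation": [0, 0, -2], "yaw": 0},
  ],
)

```text
time_s: 3.62
position: [0.5423, -0.0067, 0.1679]
tool_rot: [0.293, 3.125, 0.006]
contact_force: [3.4, 18.5, 1.6]
opening: 0.754
grasp_force: 8.0
```

Call:
apply_moves(
  deltas=[
    {"gripper": 0.5, "translation": [0, 0, -2], "yaw": 0},
    {"gripper": 0.5, "translation": [0, 0, -2], "yaw": 0},
  ],
)

```text
time_s: 3.78
position: [0.5424, -0.0067, 0.1641]
tool_rot: [0.293, 3.124, 0.006]
contact_force: [2.6, 18.8, 9.0]
opening: 0.757
grasp_force: 7.6
```

Call:
apply_moves(
  deltas=[
    {"gripper": 0.5, "translation": [0, 0, -2], "yaw": 0},
    {"gripper": 0.5, "translation": [0, 0, -2], "yaw": 0},
  ],
)

```text
time_s: 3.95
position: [0.543, -0.0068, 0.1609]
tool_rot: [0.293, 3.123, 0.006]
contact_force: [2.5, 17.9, 9.4]
opening: 0.755
grasp_force: 7.7
```

Call:
apply_moves(
  deltas=[
    {"gripper": 0.5, "translation": [2, 10, 0], "yaw": 0},
    {"gripper": 0.5, "translation": [2, 10, 0], "yaw": 0},
    {"gripper": 0.5, "translation": [1, 8, 0], "yaw": 0},
    {"gripper": 0.5, "translation": [1, 4, 0], "yaw": 0},
    {"gripper": 0.5, "translation": [0, 1, 0], "yaw": 0},
    {"gripper": 0.5, "translation": [0, 0, 0], "yaw": 0},
  ],
)

```text
time_s: 4.45
position: [0.5467, 0.0212, 0.1587]
tool_rot: [-0.291, -3.127, 0.01]
contact_force: [-4.4, -20.8, -0.1]
opening: 0.756
grasp_force: 12.1
```

Call:
apply_moves(
  deltas=[
    {"gripper": 0.5, "translation": [0, 0, 1], "yaw": 0},
    {"gripper": 0.5, "translation": [0, 0, 1], "yaw": 0},
  ],
)

```text
time_s: 4.62
position: [0.5463, 0.0212, 0.1593]
tool_rot: [-0.292, -3.126, 0.008]
contact_force: [1.8, -20.3, -20.0]
opening: 0.756
grasp_force: 11.4
```

Call:
apply_moves(
  deltas=[
    {"gripper": 0.5, "translation": [0, 0, 2], "yaw": 0},
    {"gripper": 0.5, "translation": [0, 0, 2], "yaw": 0},
  ],
)

```text
time_s: 4.78
position: [0.5451, 0.0214, 0.1623]
tool_rot: [-0.293, -3.122, 0.008]
contact_force: [-2.2, -19.0, -21.3]
opening: 0.756
grasp_force: 11.0
```

Call:
apply_moves(
  deltas=[
    {"gripper": 0.5, "translation": [0, 0, 2], "yaw": 0},
    {"gripper": 0.5, "translation": [0, 0, 2], "yaw": 0},
  ],
)

```text
time_s: 4.95
position: [0.5445, 0.0216, 0.166]
tool_rot: [-0.292, -3.12, 0.008]
contact_force: [-4.0, -17.7, -19.8]
opening: 0.755
grasp_force: 10.8
```

Call:
apply_moves(
  deltas=[
    {"gripper": 0.5, "translation": [-1, -8, 0], "yaw": 0},
    {"gripper": 0.5, "translation": [-2, -9, 0], "yaw": 0},
    {"gripper": 0.5, "translation": [-12, 2, -3], "yaw": 0},
    {"gripper": 0.5, "translation": [-12, 2, -3], "yaw": 0},
    {"gripper": 0.5, "translation": [-11, 3, -1], "yaw": 0},
    {"gripper": 0.5, "translation": [0, 0, 0], "yaw": 0},
    {"gripper": 0.5, "translation": [0, 0, 0], "yaw": 0},
  ],
)

```text
time_s: 5.53
position: [0.5096, 0.014, 0.1622]
tool_rot: [0.293, 3.127, 0.0]
contact_force: [1.9, 3.0, -2.5]
opening: 0.746
grasp_force: 0.0
```

Call:
apply_moves(
  deltas=[
    {"gripper": 0.5, "translation": [-1, -4, 0], "yaw": 0},
    {"gripper": 0.5, "translation": [-1, -5, 0], "yaw": 0},
    {"gripper": 0.5, "translation": [0, -1, 0], "yaw": 0},
    {"gripper": 0.5, "translation": [0, -1, 0], "yaw": 0},
    {"gripper": 0.5, "translation": [0, -1, 0], "yaw": 0},
    {"gripper": 0.5, "translation": [0, 0, 0], "yaw": 0},
  ],
)

```text
time_s: 6.03
position: [0.5077, 0.0039, 0.1617]
tool_rot: [0.294, 3.128, 0.007]
contact_force: [2.2, 23.1, -1.9]
opening: 0.756
grasp_force: 9.8
```

Call:
apply_moves(
  deltas=[
    {"gripper": 0.5, "translation": [0, 0, 2], "yaw": 0},
    {"gripper": 0.5, "translation": [0, 0, 2], "yaw": 0},
    {"gripper": 0.5, "translation": [0, 0, 2], "yaw": 0},
  ],
)

```text
time_s: 6.28
position: [0.507, 0.0039, 0.1664]
tool_rot: [-0.294, -3.126, -0.006]
contact_force: [6.3, 22.3, -20.5]
opening: 0.755
grasp_force: 9.8
```

Call:
apply_moves(
  deltas=[
    {"gripper": 0.5, "translation": [0, 0, 2], "yaw": 0},
    {"gripper": 0.5, "translation": [0, 0, 2], "yaw": 0},
    {"gripper": 0.5, "translation": [0, 0, 2], "yaw": 0},
  ],
)

```text
time_s: 6.53
position: [0.5066, 0.004, 0.172]
tool_rot: [-0.293, -3.125, -0.006]
contact_force: [5.6, 22.4, -18.4]
opening: 0.754
grasp_force: 9.8
```

```bash
python3 - <<'E'
from h import *
w=shot("wrist","w3");s=readout.sense();print(s["contact_force"],s["moment"],s["position"])
a=w["image"][100:240,230:410,::-1];cv2.imwrite("pics/w3c.png",cv2.resize(a,None,fx=4,fy=4,interpolation=cv2.INTER_CUBIC))
E
```

```text
[  4.32190649  22.34781274 -16.56408205] [ 3.25699933 -0.80324379 -0.16689699] [0.50665141 0.00396101 0.17238567]
```

View pics/w3c.png

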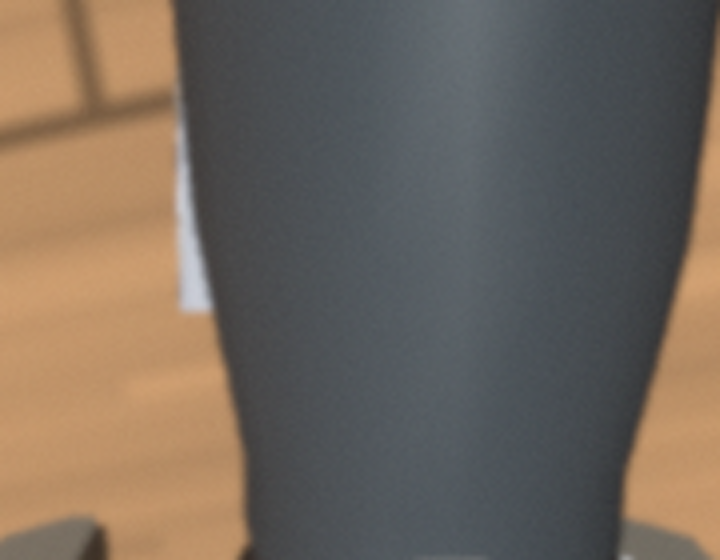

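```bash
cat >> h.py <<'E'
def blobs(im,r0=60,r1=300,c0=260,c1=390,th=190):
    m=(im.min(2)>th).astype(np.uint8); m[:r0]=0;m[r1:]=0;m[:,:c0]=0;m[:,c1:]=0
    n,l,st,ce=cv2.connectedComponentsWithStats(m)
    return [(*np.round(ce[i],1).tolist(),*st[i,2:].tolist()) for i in range(1,n) if st[i,4]>6]
E
python3 - <<'E'
from h import *
for f in ("w2","w3"): print(f,blobs(cv2.imread(f"pics/{f}.png"),th=170))
a=cv2.imread("pics/w3.png")[200:320,230:410];cv2.imwrite("pics/w3d.png",cv2.resize(a,None,fx=4,fy=4,interpolation=cv2.INTER_CUBIC))
E
```

```text
w2 [(283.7, 106.8, 19, 83, 896), (353.0, 158.7, 20, 21, 266), (300.1, 178.1, 4, 16, 47), (312.4, 181.9, 5, 17, 68), (387.8, 182.9, 4, 16, 54), (331.0, 184.2, 5, 18, 83), (352.5, 185.3, 6, 18, 84), (373.0, 184.7, 5, 18, 82)]
w3 [(276.7, 163.3, 8, 37, 139), (341.9, 247.3, 19, 18, 220), (387.1, 251.6, 3, 11, 18), (290.4, 255.3, 3, 12, 25), (382.6, 259.1, 4, 13, 34), (299.6, 262.5, 4, 14, 54), (371.8, 265.3, 5, 14, 59), (315.5, 267.9, 4, 15, 57), (335.0, 270.6, 5, 16, 71), (355.1, 269.9, 5, 15, 67)]
```

View pics/w3d.png

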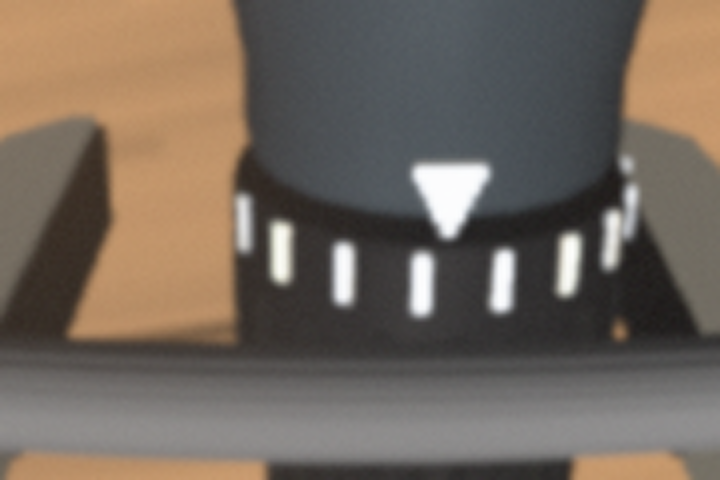

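Call:
apply_moves(
  deltas=[
    {"gripper": 0.5, "translation": [-0.3, -1.5, 0], "yaw": 0},
    {"gripper": 0.5, "translation": [0, 0, 2], "yaw": 0},
    {"gripper": 0.5, "translation": [0, 0, 2], "yaw": 0},
  ],
)

```text
time_s: 6.83
position: [0.5062, 0.0037, 0.1754]
tool_rot: [-0.294, -3.124, -0.01]
contact_force: [7.9, 31.8, -26.7]
opening: 0.758
grasp_force: 14.7
```

```bash
python3 - <<'E'
from h import *
w=shot("wrist","w4");print(blobs(w["image"],r0=220,r1=290,th=170))
E
```

```text
[(342.2, 245.1, 18, 18, 202), (386.4, 248.8, 2, 10, 16), (291.1, 252.7, 3, 13, 37), (299.6, 259.3, 4, 14, 52), (381.1, 257.7, 4, 13, 37), (370.1, 263.4, 5, 14, 52), (314.5, 264.7, 4, 14, 54), (333.8, 267.5, 5, 15, 67), (353.3, 267.3, 5, 15, 64)]
```

Call:
apply_moves(
  deltas=[
    {"gripper": 0.5, "translation": [0, 0, 2], "yaw": 0},
    {"gripper": 0.5, "translation": [0, 0, 2], "yaw": 0},
  ],
)

```text
time_s: 7.05
position: [0.5059, 0.0038, 0.1792]
tool_rot: [-0.294, -3.123, -0.01]
contact_force: [7.6, 30.5, -26.4]
opening: 0.76
grasp_force: 14.3
```

```bash
python3 - <<'E'
from h import *
w=shot("wrist","w5");print(blobs(w["image"],r0=220,r1=290,th=170))
E
```

```text
[(341.4, 242.0, 18, 17, 196), (384.1, 248.4, 3, 12, 23), (291.5, 249.5, 2, 12, 24), (379.5, 254.5, 4, 13, 33), (299.9, 255.8, 4, 13, 41), (314.5, 261.4, 4, 14, 55), (368.4, 260.1, 4, 14, 50), (332.7, 263.8, 5, 15, 62), (352.0, 263.6, 5, 14, 65)]
```

Call:
apply_moves(
  deltas=[
    {"gripper": 0.5, "translation": [2, 8, 0], "yaw": 0},
    {"gripper": 0.5, "translation": [5, 0, -10], "yaw": 0},
    {"gripper": 0.5, "translation": [0, 0, -10], "yaw": 0},
    {"gripper": 0.5, "translation": [0, 0, 0], "yaw": 0},
    {"gripper": 0.5, "translation": [0, 0, 0], "yaw": 0},
  ],
)

```text
time_s: 7.52
position: [0.5135, 0.0081, 0.161]
tool_rot: [-0.294, -3.126, 0.0]
contact_force: [1.1, 3.2, -3.6]
opening: 0.751
grasp_force: 0.0
```

```bash
python3 - <<'E'
from h import *
w=shot("wrist","w6");print(blobs(w["image"],r0=200,r1=300,th=170))
u=[b for b in blobs(w["image"],r0=200,r1=300,th=170) if b[2]>12][0]
p=plane(w,u[0],u[1],.2187)-[.4105,.0315,0];print("arrow in drill",p[0]*.9826-p[1]*.1859,p[0]*.1859+p[1]*.9826)
E
```

```text
[(330.1, 245.3, 21, 21, 276), (379.6, 254.0, 7, 22, 70), (277.7, 256.4, 4, 15, 49), (289.0, 263.7, 5, 16, 74), (368.3, 264.5, 5, 16, 63), (307.1, 269.3, 5, 17, 78), (329.3, 271.1, 6, 17, 88), (351.1, 269.3, 6, 16, 79)]
arrow in drill 0.08157020448397305 0.0018368363762962907
```

```bash
python3 - <<'E'
from h import *
for f,r,c in (("w2",(168,215),(366,400)),("w6",(236,290),(360,392))):
    a=cv2.imread(f"pics/{f}.png").min(2)[r[0]:r[1]:2,c[0]:c[1]]
    print(f);print("\n".join("".join(" .:-=+*#%@"[min(9,v//26)] for v in row) for row in a))
E
```

```text
w2
:::::::::.....................:-=+
::::..........................:+#%
............................:=*#%%
.......:...........:-=++=-..-*%@@%
...:-=***+-:......:-+#%%#=:.:+%@@%
:.::=#%@@#+:.......-+%@@#=:.:+#%%#
::::=#@@@#+::.....:-+%@@#=:.-*%@@%
::::=#@@@#=:......:-+%@@#=:.-*%@%#
::::=#@@@#=:......:-*%@%*-:.-*%%#+
::::+%@@@#=:......:-*%@%*-:.-+##+=
:::-+%@@@#-:......:=#@@%+-..:-==-=
.::-+%@@@#-:......:-*%%*=:....::--
..:-+%@@%*-........::--:.......:--
.:.:-====::....................:--
...:..:........................:--
...............................:--
...............................:--
..............................:--=
..............................:--=
..............................:--=
..............................:--=
..............................:--=
..............................:--=
.............................:----
w6
:::::::::::::::::-=**=----------
::::::::::::::::..:::::---------
:::::::::::::::......:::--------
:::::::::::::.......-=*+=-------
:::::::::::.........=#%*=-------
::::::::............-*#*-::-----
::::.............:--=**+:..:----
................:+#%###+:...:---
................-*%@%%%+:....:--
................-+%%%%#+:.....:-
.....:-=+++-:..:-*%%#*+-.......:
....::+#%@%+-..:=#@%*-:.........
...:::+%@@%+-..:=#@%+:..........
.::.:-+%@@%+:..:=#%#=:..........
...::-*%@@%+:..:=*#+-...........
.:..:-*%@%#=:...::::............
:..::-*%@%*=:...................
:..::=#@@%+-....................
::.::-+**+-:.......::::.........
:..:::::::........::---:........
..:...............::-=--........
..................:--==-:.......
..................:-===--:......
..................:--===--:.....
:.................::----:::.....
::::::::::::::::::::::::::::::::
::::::::::::::::::::::::::::::::
```

Call:
apply_moves(
  deltas=[
    {"gripper": 0.5, "translation": [-4, 0.7, 0], "yaw": 0},
    {"gripper": 0.5, "translation": [-1, -5, 0], "yaw": 0},
    {"gripper": 0.5, "translation": [-1, -4, 0], "yaw": 0},
    {"gripper": 0.5, "translation": [0, -1.5, 0], "yaw": 0},
    {"gripper": 0.5, "translation": [0, 0, 0], "yaw": 0},
  ],
)

```text
time_s: 7.98
position: [0.5083, 0.0034, 0.1621]
tool_rot: [0.295, 3.126, 0.015]
contact_force: [6.1, 43.1, -4.1]
opening: 0.76
grasp_force: 20.3
```

Call:
apply_moves(
  deltas=[
    {"gripper": 0.5, "translation": [0, 0, 2], "yaw": 0},
    {"gripper": 0.5, "translation": [0, 0, 2], "yaw": 0},
  ],
)

```text
time_s: 8.15
position: [0.508, 0.0033, 0.1648]
tool_rot: [0.294, 3.128, 0.013]
contact_force: [16.2, 41.6, -29.9]
opening: 0.758
grasp_force: 20.2
```

```bash
python3 - <<'E'
from h import *
w=shot("wrist","w7");print(blobs(w["image"],r0=200,r1=300,th=170));print(readout.sense()["contact_force"])
E
```

```text
[(345.2, 251.7, 20, 19, 243), (290.1, 259.5, 3, 14, 38), (387.0, 263.8, 5, 14, 44), (300.0, 267.1, 5, 15, 68), (375.8, 270.7, 5, 15, 63), (316.1, 273.2, 5, 15, 71), (337.0, 276.2, 5, 16, 75), (358.2, 275.0, 6, 15, 72)]
[ 13.01509761  42.40884459 -20.421552  ]
```

Call:
apply_moves(
  deltas=[
    {"gripper": 0.5, "translation": [0, 0, 2], "yaw": 0},
    {"gripper": 0.5, "translation": [0, 0, 2], "yaw": 0},
  ],
)

```text
time_s: 8.37
position: [0.5074, 0.0033, 0.1676]
tool_rot: [-0.294, -3.126, -0.013]
contact_force: [15.4, 40.2, -36.5]
opening: 0.759
grasp_force: 19.8
```

```bash
python3 - <<'E'
from h import *
w=shot("wrist","w8");print(blobs(w["image"],r0=200,r1=300,th=170));print(readout.sense()["contact_force"])
E
```

```text
[(344.8, 249.8, 19, 19, 236), (290.0, 256.5, 3, 14, 38), (298.5, 264.1, 4, 15, 55), (384.3, 263.0, 4, 14, 46), (389.0, 259.0, 1, 7, 7), (313.1, 270.1, 5, 15, 70), (372.1, 270.0, 5, 15, 61), (333.0, 273.8, 5, 16, 73), (354.0, 273.3, 5, 16, 72)]
[ 11.42592734  41.69888553 -24.25481532]
```

Call:
apply_moves(
  deltas=[
    {"gripper": 0.5, "translation": [0, 0, 1], "yaw": 0},
    {"gripper": 0.5, "translation": [0, 0, 1], "yaw": 0},
    {"gripper": 0.5, "translation": [0, 0, 1], "yaw": 0},
    {"gripper": 0.5, "translation": [0, 0, 1], "yaw": 0},
    {"gripper": 0.5, "translation": [0, 0, 0], "yaw": 0},
  ],
)

```text
time_s: 8.83
position: [0.5075, 0.0034, 0.1735]
tool_rot: [-0.294, -3.127, -0.014]
contact_force: [5.3, 40.6, -6.7]
opening: 0.754
grasp_force: 18.9
```

```bash
cat > m.py <<'E'
from h import *
import sys
w=shot("wrist",sys.argv[1]);b=blobs(w["image"],r0=150,r1=300,th=170);a=[x for x in b if x[2]>12 and x[3]<30 and x[2]<30][0]
print(np.round(readout.sense()["contact_force"],1),"rel:",sorted([(round(x[0]-a[0],1),x[3]) for x in b if x is not a]))
E
python3 m.py w9
```

```text
[ 4.4 40.4 -6.8] rel: [(-65.7, 26), (-55.1, 11), (-50.9, 14), (-40.5, 14), (-24.0, 15), (-4.1, 15), (15.7, 15), (31.4, 14), (42.2, 20)]
```

Call:
apply_moves(
  deltas=[
    {"gripper": 0.5, "translation": [0, 0, 1], "yaw": 0},
    {"gripper": 0.5, "translation": [0, 0, 1], "yaw": 0},
    {"gripper": 0.5, "translation": [0, 0, 1], "yaw": 0},
    {"gripper": 0.5, "translation": [0, 0, 1], "yaw": 0},
    {"gripper": 0.5, "translation": [0, 0, 0], "yaw": 0},
  ],
)

```text
time_s: 9.3
position: [0.5073, 0.0034, 0.1761]
tool_rot: [-0.294, -3.126, -0.014]
contact_force: [10.2, 41.2, -22.6]
opening: 0.756
grasp_force: 19.3
```

```bash
python3 m.py w10
```

```text
[ 10.3  41.1 -23.7] rel: [(-64.8, 26), (-52.8, 19), (-42.4, 14), (-28.3, 15), (-9.2, 15), (10.4, 15), (27.2, 14), (38.3, 13), (43.7, 10)]
```

Call:
apply_moves(
  deltas=[
    {"gripper": 0.5, "translation": [0, 0, 1], "yaw": 0},
    {"gripper": 0.5, "translation": [0, 0, 1], "yaw": 0},
    {"gripper": 0.5, "translation": [0, 0, 1], "yaw": 0},
    {"gripper": 0.5, "translation": [0, 0, 1], "yaw": 0},
    {"gripper": 0.5, "translation": [0, 0, 0], "yaw": 0},
  ],
)

```text
time_s: 9.77
position: [0.5074, 0.0035, 0.1817]
tool_rot: [-0.294, -3.126, -0.014]
contact_force: [2.3, 40.6, -2.9]
opening: 0.757
grasp_force: 18.2
```

```bash
python3 m.py w11
```

```text
[ 2.1 39.5 -5.1] rel: [(-62.7, 25), (-52.0, 12), (-46.9, 12), (-36.1, 14), (-20.4, 14), (-1.5, 15), (17.0, 14), (31.2, 14), (41.2, 18)]
```

Call:
apply_moves(
  deltas=[
    {"gripper": 0.5, "translation": [0, 0, 1], "yaw": 0},
    {"gripper": 0.5, "translation": [0, 0, 1], "yaw": 0},
    {"gripper": 0.5, "translation": [0, 0, 1], "yaw": 0},
    {"gripper": 0.5, "translation": [0, 0, 1], "yaw": 0},
    {"gripper": 0.5, "translation": [0, 0, 0], "yaw": 0},
  ],
)

```text
time_s: 10.23
position: [0.5072, 0.0034, 0.1845]
tool_rot: [-0.294, -3.126, -0.014]
contact_force: [6.5, 39.6, -13.0]
opening: 0.763
grasp_force: 18.2
```

```bash
python3 m.py w12
```

```text
[  5.3  39.1 -12.3] rel: [(-62.0, 25), (-49.7, 18), (-39.6, 13), (-25.3, 14), (-7.2, 14), (11.4, 15), (27.0, 14), (39.5, 21)]
```

Call:
apply_moves(
  deltas=[
    {"gripper": 0.5, "translation": [0, 0, 1], "yaw": 0},
    {"gripper": 0.5, "translation": [0, 0, 1], "yaw": 0},
    {"gripper": 0.5, "translation": [0, 0, 1], "yaw": 0},
    {"gripper": 0.5, "translation": [0, 0, 1], "yaw": 0},
    {"gripper": 0.5, "translation": [0, 0, 0], "yaw": 0},
  ],
)

```text
time_s: 10.7
position: [0.5074, 0.0034, 0.1898]
tool_rot: [-0.294, -3.127, -0.015]
contact_force: [1.3, 38.6, -1.7]
opening: 0.754
grasp_force: 17.4
```

```bash
python3 m.py w13
```

```text
[ 1.7 38.1 -1. ] rel: [(-60.1, 24), (-49.1, 11), (-44.2, 12), (-33.6, 13), (-18.2, 14), (-0.2, 14), (17.2, 13), (30.5, 13), (37.6, 45)]
```

Call:
apply_moves(
  deltas=[
    {"gripper": 0.5, "translation": [1.5, 8, 0], "yaw": 0},
    {"gripper": 0.5, "translation": [1.5, 6, 0], "yaw": 0},
    {"gripper": 0.5, "translation": [10, 12, 25], "yaw": 0},
    {"gripper": 0.5, "translation": [10, 15, 25], "yaw": 0},
    {"gripper": 0.5, "translation": [0, 0, 0], "yaw": 0},
    {"gripper": 0.5, "translation": [0, 0, 0], "yaw": 0},
  ],
)

```text
time_s: 11.25
position: [0.5316, 0.04, 0.2411]
tool_rot: [0.291, 3.125, 0.0]
contact_force: [1.1, 2.8, -4.5]
opening: 0.749
grasp_force: 0.0
```

```bash
python3 - <<'E'
from h import *
w=shot("wrist","w14");im=w["image"]
print(blobs(im,r0=100,r1=300,c0=200,th=170))
b=[x for x in blobs(im,r0=100,r1=300,c0=200,th=170) if 12<x[2]<30 and x[3]<30];u,v=[int(q) for q in b[0][:2]] if b else (290,200)
a=im[max(0,v-50):v+90,u-80:u+100,::-1];cv2.imwrite("pics/w14c.png",cv2.resize(a,None,fx=4,fy=4,interpolation=cv2.INTER_CUBIC))
E
```

```text
[(327.0, 129.9, 27, 53, 800), (269.1, 174.3, 13, 13, 105), (239.4, 184.8, 3, 9, 17), (310.0, 183.5, 1, 8, 8), (304.4, 197.9, 3, 32, 67), (246.0, 189.3, 3, 10, 27), (295.9, 189.2, 3, 10, 26), (256.0, 190.4, 3, 10, 27), (269.1, 191.4, 4, 10, 30), (283.3, 191.0, 4, 11, 37), (277.6, 279.6, 6, 8, 47)]
```

View pics/w14c.png

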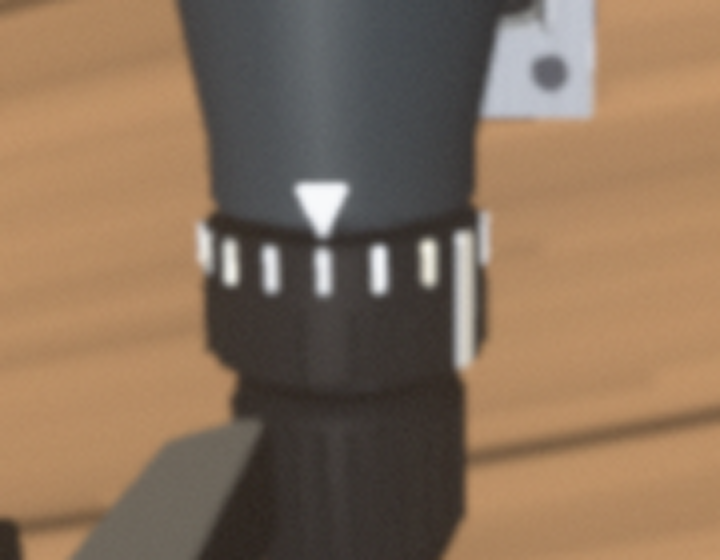

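Call:
apply_moves(
  deltas=[
    {"gripper": 0.5, "translation": [-11, -13, 0], "yaw": 0},
    {"gripper": 0.5, "translation": [-11, -13, 0], "yaw": 0},
    {"gripper": 0.5, "translation": [0, 0, -27], "yaw": 0},
    {"gripper": 0.5, "translation": [0, 0, -27], "yaw": 0},
    {"gripper": 0.5, "translation": [0, 0, -26], "yaw": 0},
    {"gripper": 0.5, "translation": [0, -5, 0], "yaw": 0},
    {"gripper": 0.5, "translation": [-1, -4, 0], "yaw": 0},
    {"gripper": 0.5, "translation": [0, -3, 0], "yaw": 0},
    {"gripper": 0.5, "translation": [0, -3, 0], "yaw": 0},
    {"gripper": 0.5, "translation": [0, 0, 0], "yaw": 0},
  ],
)

```text
time_s: 12.13
position: [0.5069, 0.0035, 0.16]
tool_rot: [-0.295, -3.125, -0.015]
contact_force: [2.2, 47.2, -10.7]
opening: 0.762
grasp_force: 21.6
```

Call:
apply_moves(
  deltas=[
    {"gripper": 0.5, "translation": [0, 0, 1], "yaw": 0},
    {"gripper": 0.5, "translation": [0, 0, 1], "yaw": 0},
    {"gripper": 0.5, "translation": [0, 0, 1], "yaw": 0},
    {"gripper": 0.5, "translation": [0, 0, 1], "yaw": 0},
    {"gripper": 0.5, "translation": [0, 0, 1], "yaw": 0},
    {"gripper": 0.5, "translation": [0, 0, 1], "yaw": 0},
    {"gripper": 0.5, "translation": [0, 0, 1], "yaw": 0},
    {"gripper": 0.5, "translation": [0, 0, 0], "yaw": 0},
  ],
)

```text
time_s: 12.8
position: [0.507, 0.0036, 0.1675]
tool_rot: [-0.293, -3.125, -0.014]
contact_force: [-1.5, 44.0, -5.1]
opening: 0.756
grasp_force: 19.9
```

```bash
python3 m.py w15
```

```text
[-0.9 44.1 -4.8] rel: [(-68.1, 28), (-56.9, 13), (-52.3, 14), (-40.9, 15), (-23.3, 15), (-2.4, 16), (17.8, 15), (33.0, 24), (42.9, 15)]
```

Call:
apply_moves(
  deltas=[
    {"gripper": 0.5, "translation": [0, 0, 1], "yaw": 0},
    {"gripper": 0.5, "translation": [0, 0, 1], "yaw": 0},
    {"gripper": 0.5, "translation": [0, 0, 1], "yaw": 0},
    {"gripper": 0.5, "translation": [0, 0, 1], "yaw": 0},
    {"gripper": 0.5, "translation": [0, 0, 1], "yaw": 0},
    {"gripper": 0.5, "translation": [0, 0, 1], "yaw": 0},
    {"gripper": 0.5, "translation": [0, 0, 1], "yaw": 0},
    {"gripper": 0.5, "translation": [0, 0, 1], "yaw": 0},
    {"gripper": 0.5, "translation": [0, 0, 0], "yaw": 0},
  ],
)

```text
time_s: 13.6
position: [0.507, 0.0036, 0.1753]
tool_rot: [-0.293, -3.125, -0.015]
contact_force: [-2.9, 43.3, -0.8]
opening: 0.757
grasp_force: 19.2
```

```bash
python3 m.py w16
```

```text
[-2.8 43.2 -0.2] rel: [(-65.0, 27), (-53.6, 12), (-47.6, 14), (-36.1, 15), (-18.6, 15), (1.4, 15), (19.5, 29), (34.1, 14), (42.2, 14)]
```

Call:
apply_moves(
  deltas=[
    {"gripper": 0.5, "translation": [0, 0, 1], "yaw": 0},
    {"gripper": 0.5, "translation": [0, 0, 1], "yaw": 0},
    {"gripper": 0.5, "translation": [0, 0, 1], "yaw": 0},
    {"gripper": 0.5, "translation": [0, 0, 1], "yaw": 0},
    {"gripper": 0.5, "translation": [0, 0, 1], "yaw": 0},
    {"gripper": 0.5, "translation": [0, 0, 1], "yaw": 0},
    {"gripper": 0.5, "translation": [0, 0, 0], "yaw": 0},
  ],
)

```text
time_s: 14.23
position: [0.5068, 0.0035, 0.1803]
tool_rot: [-0.294, -3.125, -0.014]
contact_force: [3.5, 43.0, -16.7]
opening: 0.762
grasp_force: 19.4
```

```bash
python3 m.py w17
```

```text
[  3.1  41.9 -16. ] rel: [(-63.3, 26), (-50.7, 13), (-41.6, 13), (-27.5, 14), (-9.1, 14), (9.4, 32), (26.4, 14), (37.4, 13), (42.2, 12)]
```

Bar is half a click from the arrow; a little more takes it over.

Call:
apply_moves(
  deltas=[
    {"gripper": 0.5, "translation": [0, 0, 1], "yaw": 0},
    {"gripper": 0.5, "translation": [0, 0, 1], "yaw": 0},
    {"gripper": 0.5, "translation": [0, 0, 1], "yaw": 0},
    {"gripper": 0.5, "translation": [0, 0, 0], "yaw": 0},
  ],
)

```text
time_s: 14.62
position: [0.507, 0.0035, 0.1847]
tool_rot: [-0.294, -3.125, -0.015]
contact_force: [-3.7, 41.8, -1.3]
opening: 0.757
grasp_force: 18.3
```

```bash
python3 m.py w18
```

```text
[-2.4 41.7 -1.1] rel: [(-62.0, 25), (-50.5, 11), (-45.8, 12), (-34.7, 14), (-18.9, 14), (-0.7, 36), (17.7, 14), (31.4, 13), (40.7, 18)]
```

Bar is at the arrow (offset −0.7 px). Release sideways, then rise clear and check.

Call:
apply_moves(
  deltas=[
    {"gripper": 0.5, "translation": [0, 3, 0], "yaw": 0},
    {"gripper": 0.5, "translation": [1, 6, 0], "yaw": 0},
    {"gripper": 0.5, "translation": [1, 6, 0], "yaw": 0},
    {"gripper": 0.5, "translation": [0, 0, 0], "yaw": 0},
    {"gripper": 0.5, "translation": [0, 0, 30], "yaw": 0},
    {"gripper": 0.5, "translation": [0, 0, 30], "yaw": 0},
    {"gripper": 0.5, "translation": [10, 0, 25], "yaw": 0},
    {"gripper": 0.5, "translation": [10, 0, 15], "yaw": 0},
    {"gripper": 0.5, "translation": [0, 0, 0], "yaw": 0},
    {"gripper": 0.5, "translation": [0, 0, 0], "yaw": 0},
  ],
)

```text
time_s: 15.5
position: [0.5301, 0.0133, 0.2842]
tool_rot: [0.293, 3.126, -0.0]
contact_force: [0.9, 2.8, -3.7]
opening: 0.751
grasp_force: 0.0
```

```bash
python3 - <<'E'
from h import *
w=shot("wrist","w19");a=w["image"][60:300,170:470,::-1];cv2.imwrite("pics/w19c.png",cv2.resize(a,(750,600),interpolation=cv2.INTER_CUBIC))
E
```

```text
(no output)
```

View pics/w19c.png

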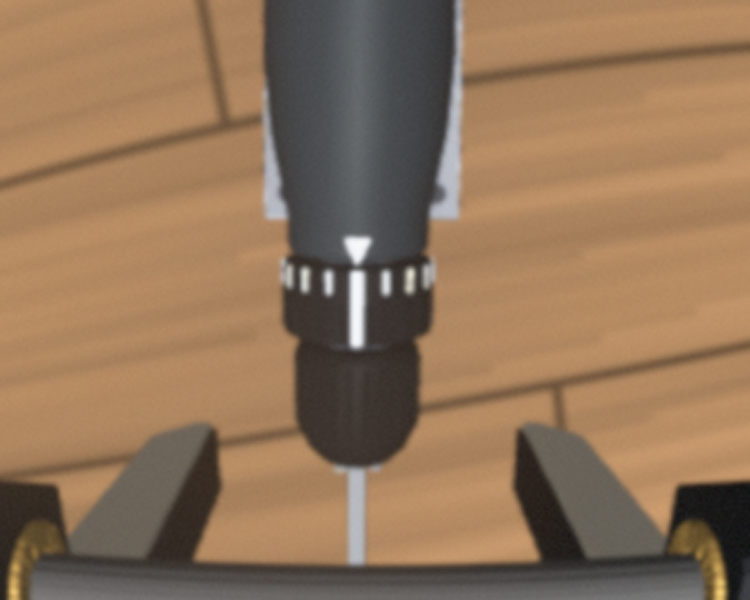

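The long bar (crop column 357) stands exactly under the arrowhead (column 357), and the gripper is clear of the drill.

```bash
python3 -c "
from workcell import r
print(r.close_job())"
```

```text
the job is handed in; nothing more can be done
None
```

The chuck is tightened to its hard stop, then the clutch is clicked in with its long bar under the arrowhead; I handed the job in at about 15.5 s with the gripper clear and the bystanders untouched.

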